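Find the hardened sanding block

TASK

One of the three foam-faced sanding blocks on the board has gone hard. In the order red mark, yellow mark, blue mark, squeeze each block's foam straight down by 6 mm from where you first feel it, hold it there for half a second to feel how strongly it pushes back (never crushing it past 10 mm), then carry the one hardest block to the green tray and set it down upright on the floor of the tray, without dropping it. Leave the two soft blocks standing on their marks and do not disturb the bottle, tin, hammer or wooden scallop strip.

Things in the scene. Friction and masses are not known exactly. Their poses are not given: they have to be found in the camera images.
- red_mark (a point): Centre of the red stripe, on the top face of a fixed plywood board (160 x 360 x 12 mm); 12 mm above the bench. x along the stripe (30 mm wide, showing at both ends of the block), y along the board, z up. A sanding block stands on each stripe, centred on it within 6 mm, long side along x within 0.08 rad.
- yellow_mark (a point): Centre of the yellow stripe, as red_mark, 115 mm to red's -y. The 3 blocks look alike: wooden base 80 x 44 mm (x, y), 34 mm high, 0.1 to 0.16 kg, with a grey foam slab 76 x 39 mm on top. Pick a block up by its wood, across the 44 mm. The foam is worn unevenly: its top is 48 to 54 mm above the mark and must be found by feel.
- blue_mark (a point): Centre of the blue stripe, as red_mark, 115 mm to yellow's -y. About the blocks' foam: it sinks straight down when pressed, at most 12.5 mm, and springs back. Each begins to yield at 2 N; at 6 mm depth the two soft ones push back with 4 to 5 N, the hard one with about 12 N. Which one is hard changes from start to start.
- tray: Open green tray, fixed to the bench, 170 (x) x 150 (y) x 45 mm high outside, walls and floor about 6 mm thick. Origin: centre of its underside, on the bench; z up.
- glue: Bystander: white glue bottle with red cap, 52 mm wide, 150 mm tall, standing; origin at the centre of its underside.
- tin: Bystander: round yellow-labelled tin, 80 mm wide, 85 mm tall, standing; origin at the centre of its underside.
- hammer: Bystander: hammer lying on the bench.
- scallop: Bystander: light wooden strip with three scallops, 40 x 110 x 40 mm, beyond the tray; origin at the centre of its underside.

How it is judged:
By the outcome, as a careful person would: the job done as asked, in the order asked, and still so for the second after the job is handed in, with the robot touching nothing.
It also fails if it takes over 70 s, if anything falls off the work surface, if the arm or the gripper's body presses on something with over 40 N, if the wrist force passes 120 N, or if a joint passes its speed limit or range.

ROBOT

A 7-joint arm with a two-finger parallel gripper is mounted at the origin on the work surface. World frame = base frame: x ahead of the robot, y to its left, z up, the work surface at z = 0. Lengths are in m, angles in rad, forces in N, time in s.
With the tool pointing down it reaches from about 0.35 to 0.775 m from the base axis. Payload 3.1 kg.
Tool frame: the origin (TCP) lies at the very end of the fingers, on their centre line; the grasp point (between the pads) lies ctrl.grip_depth behind it (ctrl.grip_depth is the distance from the TCP to the grasp point, in m); z points along the fingers, y is the line along which they close (so a half turn about z gives the same grasp; the last joint's range is limited). The gripper opens to 85 mm and grips with 20 to 120 N. Pads are 22 mm wide; open, the fingers measure 114 mm over their backs; the gripper's body (76 mm by 85 mm) begins 54 mm behind the grasp point. The pads swing forward as they close: fully open they stand 13 mm farther back than shut.
Start: joints at [-1.354, 0.311, 0.014, 1.512, -0.004, 1.319, -0.027], TCP at [0.141, 0.532, 0.231] pointing down, gripper open.
Joint ranges: [-2.7, 2.7], [-0.3, 1.91], [-1.27, 1.3], [0.12, 2.57], [-1.44, 4.58], [0.2, 2.03], [-3.05, 3.05]. Speed limits (rad/s): [2.79, 2.79, 3.14, 3.14, 3.14, 3.14, 3.14].

INTERFACE

Orientations are given as a rotation vector (axis times angle).
In Python, from plant import monitor, eyes, hand_in, ctrl gives the robot as it stands.
- The arm moves only by the tool apply_moves, never from a script. Its argument "targets" is a list that holds one entry, the list of rows, each a list of 5 numbers: the closure, from -1 (fully open) to 1 (shut), then the shift along the world's x, y, z in cm, then the turn about the world's z in rad. In form: [[[fingers, dx, dy, dz, turn], ...]]. A call has 1 to 8 rows; each row is the pose to reach, as a shift and turn from the pose commanded when the call began; what a row does not reach only later rows make up. A row lasts 1/10 s, in which the tool goes at most 50 mm and 8.59 degrees, less where a joint would pass 70% of its speed; a pose out of reach is approached as far as the arm can. A call with a gripper value outside its range is refused whole. The fingers move at their own pace and stop on an object; "newtons" is the grip in N (left out, the last holds). Time passes only in rows, so rows that repeat a pose let the fingers close. It gives the time, the measured TCP pose, the force, the opening and the grip force at its end, in the units of the state.
- monitor.sense(): the state, without advancing time (a new reading comes with each control period).
- eyes.get_image(name): name is "scene" or "top" or "wrist"; returns (picture, depth): 384x512x3 uint8, blue, green, red; 384x512 float32, m along the optical axis (not along the pixel's ray), 0 where there is no reading.
- eyes.camera_model(name): a dict with "fx", "fy", "cx", "cy" (pixels), "cam_to_world" (4x4, takes a point from camera to world coordinates). Camera axes: x right, y up, looking along -z (the intrinsics and any distortion apply to the point x, -y, -z); pixel columns grow to the right and rows downward; lengths in m; the calibration is good to about 2 mm. The wrist camera is an equidistant fisheye: a pixel r from the principal point sees the ray r / f radians off the axis. A picture is of the moment at which its call begins: read the wrist's pose just before it. camera_model takes no time and is no camera call; for the wrist camera it gives the pose at the moment of the call.
- hand_in(): hands the job in; it is judged then, once.
The state is a dict: "clock": time; "joint_positions": joint angles; "dq": joint speeds; "tau": joint torques, N m; "position": TCP position; "ee_rot": TCP orientation; "ft_force": force on the tool from outside, world axes, zero at the start; "torque": the same for the moment, N m; "finger_gap": finger opening in m; "finger_force": force on a finger pad.
Only numpy, scipy, OpenCV 4.12 (cv2) and the standard library are available. Lean on these libraries where they do the work, as an engineer would, in place of code of your own. Each camera call takes 0.05 s, during which the arm holds its last target. There are 200 camera calls.

## Working session

There is one attempt and no reset: what is moved stays moved. The work goes in short steps, Python scripts to look and compute and a tool call to move; the robot and the scene stay as the last step left them, time stands still between calls to the robot, and variables do not carry over. Pictures are saved under pics/ and viewed, at most 10 in all, crops included, and the job is handed in when it is done.

Besides the shell and the picture viewer there is one more tool, called after ">>>" as a command line: name --argument value ..., lists and objects as JSON in quotes. apply_moves: Moves the arm, as the interface text tells. Its arguments: {"type":"object","properties":{"targets":{"type":"array","items":{"type":"array","items":{"type":"array","items":{"type":"number"}}}},"newtons":{"type":"number"}},"required":["targets"]}

```bash
mkdir -p pics; python3 - <<'E'
from plant import monitor, eyes, ctrl
import cv2,numpy as np
s=monitor.sense(); print({k:np.round(v,4).tolist() for k,v in s.items()}, ctrl.grip_depth)
for n in ("top","scene"):
    p,d=eyes.get_image(n); cv2.imwrite(f"pics/{n}0.png",p); np.save(f"pics/{n}0.npy",d)
    m=eyes.camera_model(n); print(n,{k:np.round(v,3).tolist() for k,v in m.items()})
E
```

```text
{'clock': 0.0, 'joint_positions': [-1.3537, 0.3117, 0.014, 1.513, -0.0044, 1.3192, -0.0272], 'dq': [-0.0012, -0.001, 0.0008, -0.0006, -0.0003, 0.0003, -0.0003], 'tau': [0.0001, -37.9915, 0.1461, -23.0587, 0.0123, 0.0135, 0.0], 'position': [0.1406, 0.531, 0.2303], 'ee_rot': [-0.4053, -3.1151, 0.0035], 'ft_force': [0.2371, 0.4863, 0.2716], 'torque': [-0.0295, -0.0557, -0.0088], 'finger_force': 0.0, 'finger_gap': 0.085} 0.0187
top {'fx': 484.748, 'fy': 484.748, 'cx': 253.535, 'cy': 181.463, 'cam_to_world': [[0.026, 0.988, -0.15, 0.412], [-1.0, 0.023, -0.022, -0.021], [-0.018, 0.15, 0.988, 1.252], [0.0, 0.0, 0.0, 1.0]]}
scene {'fx': 380.892, 'fy': 380.892, 'cx': 252.798, 'cy': 189.521, 'cam_to_world': [[-0.851, -0.314, 0.422, 0.98], [0.526, -0.509, 0.682, 0.591], [0.0, 0.802, 0.598, 0.593], [0.0, 0.0, 0.0, 1.0]]}
```

View pics/top0.png

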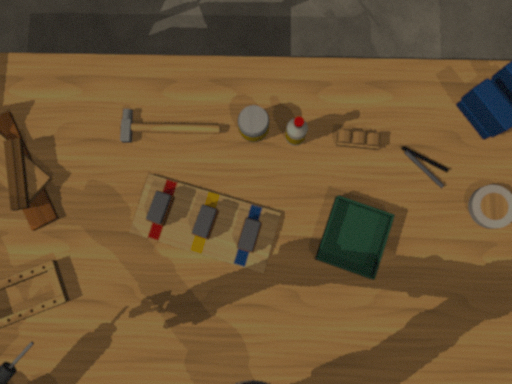

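View pics/scene0.png

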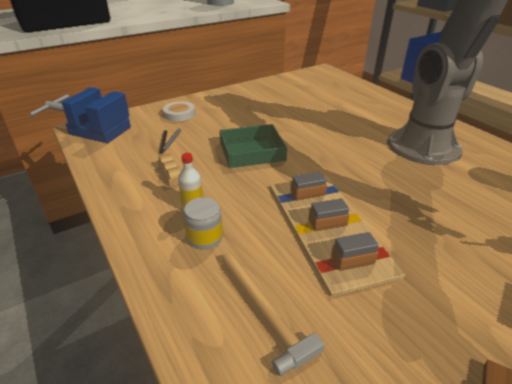

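The top view shows the red mark block at about (160,208), yellow at (205,221), blue at (249,236), and the tray at (355,236). The tin, bottle, hammer and scallop strip lie farther out along x. The scene view shows the same layout.

```bash
cat > h.py <<'E'
import cv2,numpy as np
from plant import eyes
def cast(name,uv,z,m=None):
    m=m or eyes.camera_model(name); T=np.array(m["cam_to_world"]); uv=np.atleast_2d(uv).astype(float)
    d=np.c_[(uv[:,0]-m["cx"])/m["fx"],-(uv[:,1]-m["cy"])/m["fy"],-np.ones(len(uv))]@T[:3,:3].T
    o=T[:3,3]; return (o+d*((z-o[2])/d[:,2])[:,None])
def rect(name,mask,z):
    "largest blobs -> min-area rectangle in world mm at height z: centre, sizes, angle of long side"
    out=[]
    for c in cv2.findContours(mask,cv2.RETR_EXTERNAL,cv2.CHAIN_APPROX_NONE)[0]:
        if cv2.contourArea(c)<60: continue
        w=cast(name,c[:,0],z)[:,:2].astype(np.float32)
        b=cv2.boxPoints(cv2.minAreaRect(w)); e=[b[1]-b[0],b[2]-b[1]]; e.sort(key=np.linalg.norm)
        a=np.arctan2(e[1][1],e[1][0]); a=(a+np.pi/2)%np.pi-np.pi/2
        out.append((b.mean(0).round(4),[round(float(np.linalg.norm(v)),4) for v in e],round(float(a),3)))
    return out
E
python3 - <<'E'
from h import *
p=cv2.imread("pics/top0.png"); d=np.load("pics/top0.npy"); h=cv2.cvtColor(p,cv2.COLOR_BGR2HSV); H,S,V=cv2.split(h)
roi=np.zeros_like(H); roi[165:275,125:290]=1
def m(c): return ((c)&(roi>0)).astype(np.uint8)*255
print(h[208,160],h[221,205],h[236,249],h[236,355])
print("foam",rect("top",m((S<70)&(V>50)&(V<160)),.063))
for n,c in (("red",((H<6)|(H>174))&(S>170)),("yel",(H>20)&(H<32)&(S>180)&(V>130)),("blu",(H>100)&(H<125)&(S>120))): 
    k=m(c); ys,xs=np.nonzero(k); print(n,len(xs)); print(rect("top",k,.012)); 
    w=cast("top",np.c_[xs,ys],.012)[:,:2].astype(np.float32); r=cv2.minAreaRect(w); print(" hull",r)
g=((H>60)&(H<95)&(S>90)).astype(np.uint8)*255
print("tray",rect("top",g,.045))
# depth heights
M=eyes.camera_model("top")
for u,v in ((160,208),(205,221),(249,236),(355,230)): print(d[v,u], (np.array(M["cam_to_world"])@np.r_[(u-M["cx"])/M["fx"]*d[v,u],-(v-M["cy"])/M["fy"]*d[v,u],-d[v,u],1])[:3].round(4))
E
```

```text
[ 9 25 71] [15 21 73] [10 23 68] [ 69 105  63]
foam [(array([0.4425, 0.0192], dtype=float32), [0.037, 0.1147], -0.294), (array([0.492 , 0.1244], dtype=float32), [0.038, 0.0741], -0.319), (array([0.5235, 0.2408], dtype=float32), [0.0363, 0.0738], -0.297)]
red 245
[(array([0.4665, 0.2553], dtype=float32), [0.0241, 0.0362], -0.241), (array([0.5801, 0.2239], dtype=float32), [0.0248, 0.0327], -0.354)]
 hull ((0.5225000381469727, 0.24020704627037048), (0.024967990815639496, 0.15237866342067719), 74.74954223632812)
yel 223
[(array([0.4347, 0.1447], dtype=float32), [0.0295, 0.037], -0.241)]
 hull ((0.49085861444473267, 0.1295527219772339), (0.029729777947068214, 0.15362003445625305), 75.01258850097656)
blu 224
[(array([0.4053, 0.033 ], dtype=float32), [0.0226, 0.0329], -0.251), (array([0.5193, 0.0024], dtype=float32), [0.0224, 0.0305], -0.221)]
 hull ((0.4616750180721283, 0.018030595034360886), (0.022705208510160446, 0.14956657588481903), 75.14132690429688)
tray [(array([ 0.4638, -0.2473], dtype=float32), [0.147, 0.1652], -0.323)]
1.1984718 [0.5204 0.2351 0.0619]
1.1946322 [0.4913 0.1227 0.0589]
1.1862867 [0.4572 0.0132 0.0598]
1.2401141 [ 0.4814 -0.2559  0.0031]
```

>>> apply_moves --targets '[[[1, 3.8, -2.9, 0, 0], [1, 7.6, -5.8, 0, 0], [1, 11.4, -8.7, 0, 0], [1, 15.2, -11.6, 0, 0], [1, 19, -14.5, 0, 0], [1, 22.8, -17.4, -1, 0], [1, 26.6, -20.3, -3, -0.03], [1, 30.4, -23.2, -5, -0.03]]]' --newtons 40

```text
clock: 0.9
position: [0.4433, 0.3004, 0.1823]
ee_rot: [0.452, 3.108, 0.001]
ft_force: [-0.2, 0.1, 0.1]
finger_gap: -0.0004
finger_force: 0.0
```

>>> apply_moves --targets '[[[1, 3.8, -2.9, -2, 0], [1, 7.8, -5.9, -4, 0], [1, 7.8, -5.9, -6, 0], [1, 7.8, -5.9, -6, 0], [1, 7.8, -5.9, -6, 0], [1, 7.8, -5.9, -6, 0]]]'

```text
clock: 1.5
position: [0.5194, 0.2451, 0.1238]
ee_rot: [0.447, 3.109, 0.003]
ft_force: [-0.3, 0.1, 0.6]
finger_gap: 0.0004
finger_force: 0.0
```

```bash
python3 - <<'E'
from plant import monitor, eyes
import cv2,numpy as np
s=monitor.sense(); print({k:np.round(s[k],4).tolist() for k in ("clock","position","ee_rot","ft_force","finger_gap")})
m=eyes.camera_model("wrist"); print({k:np.round(v,4).tolist() for k,v in m.items()})
p,d=eyes.get_image("wrist"); cv2.imwrite("pics/w1.png",p); np.save("pics/w1.npy",d)
E
```

```text
{'clock': 1.5, 'position': [0.5194, 0.2451, 0.1238], 'ee_rot': [0.4468, 3.1092, 0.0033], 'ft_force': [-0.3202, 0.0979, 0.626], 'finger_gap': 0.0004}
{'fx': 297.3186, 'fy': 297.3186, 'cx': 257.9576, 'cy': 189.8201, 'cam_to_world': [[0.2821, -0.909, -0.3069, 0.4398], [0.9594, 0.2683, 0.0871, 0.268], [0.0031, -0.319, 0.9477, 0.2673], [0.0, 0.0, 0.0, 1.0]]}
```

View pics/w1.png

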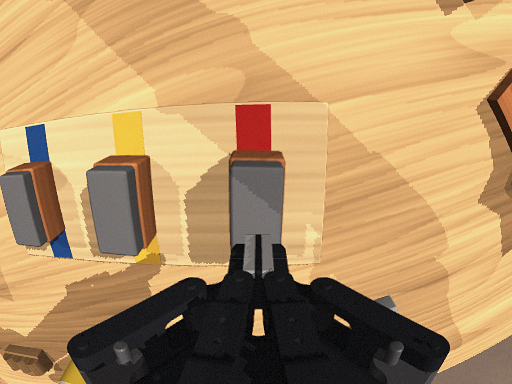

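Red foam spans (230–283, 160–240), under the fingers. Yellow foam spans (88–147, 163–254), and blue (2–47, 170–246). I'll measure the foam tops from this view.

```bash
cat >> h.py <<'E'
def wrays(m,uv):
    uv=np.atleast_2d(uv).astype(float); x=uv[:,0]-m["cx"]; y=uv[:,1]-m["cy"]; r=np.hypot(x,y)+1e-9; t=r/m["fx"]
    c=np.c_[np.sin(t)*x/r,-np.sin(t)*y/r,-np.cos(t)]; return c,c@np.array(m["cam_to_world"])[:3,:3].T
def wcast(m,uv,z):
    _,d=wrays(m,uv); o=np.array(m["cam_to_world"])[:3,3]; return o+d*((z-o[2])/d[:,2])[:,None]
def wdepth(m,uv,dep):
    c,d=wrays(m,uv); uv=np.atleast_2d(uv); k=dep[uv[:,1],uv[:,0]]/-c[:,2]; return np.array(m["cam_to_world"])[:3,3]+d*k[:,None]
E
python3 - <<'E'
from h import *
from plant import monitor
s=monitor.sense(); print(s["clock"],s["position"],s["ft_force"])
m=eyes.camera_model("wrist"); p=cv2.imread("pics/w1.png"); d=np.load("pics/w1.npy")
H,S,V=cv2.split(cv2.cvtColor(p,cv2.COLOR_BGR2HSV)); k0=((S<45)&(V>70)&(V<170)).astype(np.uint8)
for n,(x0,x1,y0,y1) in dict(red=(222,292,150,236),yel=(80,160,155,260),blu=(0,60,160,252)).items():
    k=np.zeros_like(k0); k[y0:y1,x0:x1]=k0[y0:y1,x0:x1]; k=cv2.morphologyEx(k,cv2.MORPH_OPEN,np.ones((3,3)))
    c=max(cv2.findContours(k,cv2.RETR_EXTERNAL,cv2.CHAIN_APPROX_NONE)[0],key=cv2.contourArea)
    e=cv2.erode(k,np.ones((9,9))); ys,xs=np.nonzero(e); w=wdepth(m,np.c_[xs,ys],d); z=np.median(w[:,2])
    r=cv2.minAreaRect(wcast(m,c[:,0],z)[:,:2].astype(np.float32))
    print(n,"z",z.round(4),w[:,2].std().round(4),"rect",np.round(r[0],4),np.round(r[1],4),r[2])
for uv in ((200,130),(75,140)): print("board",wdepth(m,uv,d).round(4))
E
```

```text
1.55 [0.51963768 0.24510032 0.12410085] [-0.18607513 -0.67149523  0.12445283]
red z 0.0671 0.0117 rect [0.5136 0.2457] [0.0371 0.0544] 72.22016143798828
yel z 0.064 0.0144 rect [0.4914 0.131 ] [0.042  0.0783] 71.36907958984375
blu z 0.0609 0.0166 rect [0.4616 0.0223] [0.047  0.0771] 73.84878540039062
board [[0.4558 0.212  0.0137]]
board [[0.4221 0.0871 0.0135]]
```

>>> apply_moves --targets '[[[1, 0.2, -0.2, -2, 0], [1, 0.2, -0.2, -4, 0], [1, 0.2, -0.2, -5, 0], [1, 0.2, -0.2, -5.4, 0], [1, 0.2, -0.2, -5.4, 0], [1, 0.2, -0.2, -5.4, 0]]]'

```text
clock: 2.15
position: [0.5227, 0.2414, 0.0698]
ee_rot: [0.451, 3.107, 0.002]
ft_force: [-0.2, 0.6, 0.4]
finger_gap: 0.0
finger_force: 0.0
```

>>> apply_moves --targets '[[[1, 0, 0, -0.1, 0], [1, 0, 0, -0.2, 0], [1, 0, 0, -0.2, 0]]]'

```text
clock: 2.45
position: [0.5222, 0.2408, 0.0669]
ee_rot: [0.452, 3.109, 0.0]
ft_force: [0.8, -0.0, 0.6]
finger_gap: 0.0002
finger_force: 0.0
```

>>> apply_moves --targets '[[[1, 0, 0, -0.1, 0], [1, 0, 0, -0.1, 0]]]'

```text
clock: 2.65
position: [0.5223, 0.2408, 0.066]
ee_rot: [0.452, 3.108, 0.001]
ft_force: [-0.2, -0.0, 1.4]
finger_gap: 0.0
finger_force: 1.0
```

>>> apply_moves --targets '[[[1, 0, 0, -0.05, 0], [1, 0, 0, -0.05, 0]]]'

```text
clock: 2.85
position: [0.5223, 0.2408, 0.0655]
ee_rot: [0.452, 3.108, 0.001]
ft_force: [0.1, 0.8, 2.3]
finger_gap: -0.0002
finger_force: 1.1
```

>>> apply_moves --targets '[[[1, 0, 0, -0.05, 0], [1, 0, 0, -0.05, 0]]]'

```text
clock: 3.05
position: [0.5223, 0.2408, 0.0648]
ee_rot: [0.452, 3.108, 0.0]
ft_force: [0.6, 0.6, 2.5]
finger_gap: -0.0002
finger_force: 1.3
```

>>> apply_moves --targets '[[[1, 0, 0, -0.05, 0], [1, 0, 0, -0.05, 0]]]'

```text
clock: 3.25
position: [0.5223, 0.2408, 0.0643]
ee_rot: [0.452, 3.108, 0.0]
ft_force: [-0.6, 0.4, 2.9]
finger_gap: -0.0
finger_force: 1.4
```

>>> apply_moves --targets '[[[1, 0, 0, -0.15, 0], [1, 0, 0, -0.3, 0], [1, 0, 0, -0.43, 0], [1, 0, 0, -0.43, 0], [1, 0, 0, -0.43, 0], [1, 0, 0, -0.43, 0], [1, 0, 0, -0.43, 0], [1, 0, 0, -0.43, 0]]]'

```text
clock: 4.05
position: [0.5223, 0.2408, 0.06]
ee_rot: [0.452, 3.108, 0.0]
ft_force: [0.0, -0.5, 4.3]
finger_gap: -0.0001
finger_force: 2.4
```

>>> apply_moves --targets '[[[1, 0, 0, 0, 0], [1, 0, 0, 0, 0], [1, 0, 0, 0, 0]]]'

```text
clock: 4.35
position: [0.5223, 0.2408, 0.06]
ee_rot: [0.452, 3.109, 0.0]
ft_force: [0.7, 1.1, 4.0]
finger_gap: -0.0
finger_force: 2.4
```

Red is soft: about 4.5 N at 6 mm. Next is yellow.

>>> apply_moves --targets '[[[1, 0, 0, 1, 0], [1, 0, 0, 3, 0], [1, -1, -3.7, 3, -0.02], [1, -2, -7.5, 3, -0.02], [1, -3.0, -11.3, 3, -0.02], [1, -3.0, -11.3, 2, -0.02], [1, -3.0, -11.3, 0.9, -0.02], [1, -3.0, -11.3, 0.75, -0.02]]]'

```text
clock: 5.15
position: [0.4902, 0.1289, 0.0655]
ee_rot: [-0.48, -3.101, 0.001]
ft_force: [-0.4, 1.0, -0.9]
finger_gap: 0.0002
finger_force: 0.0
```

>>> apply_moves --targets '[[[1, 0, 0, -0.05, 0], [1, 0, 0, -0.05, 0], [1, 0, 0, -0.05, 0]]]'

```text
clock: 5.45
position: [0.4924, 0.1286, 0.0671]
ee_rot: [0.481, 3.104, 0.001]
ft_force: [0.6, -0.5, -0.9]
finger_gap: -0.0
finger_force: 0.0
```

>>> apply_moves --targets '[[[1, 0, 0, -0.05, 0], [1, 0, 0, -0.05, 0]]]'

```text
clock: 5.65
position: [0.4922, 0.128, 0.0666]
ee_rot: [0.483, 3.104, 0.0]
ft_force: [-0.1, -1.0, -0.0]
finger_gap: 0.0002
finger_force: 0.0
```

>>> apply_moves --targets '[[[1, 0, 0, -0.05, 0], [1, 0, 0, -0.05, 0]]]'

```text
clock: 5.85
position: [0.4921, 0.1277, 0.0659]
ee_rot: [0.483, 3.104, 0.0]
ft_force: [-0.3, -0.8, 0.6]
finger_gap: 0.0002
finger_force: 0.0
```

>>> apply_moves --targets '[[[1, 0, 0, -0.05, 0], [1, 0, 0, -0.05, 0]]]'

```text
clock: 6.05
position: [0.492, 0.1277, 0.0654]
ee_rot: [-0.483, -3.104, 0.0]
ft_force: [0.0, 0.0, -0.7]
finger_gap: 0.0001
finger_force: 0.0
```

>>> apply_moves --targets '[[[1, 0, 0, -0.05, 0], [1, 0, 0, -0.05, 0]]]'

```text
clock: 6.25
position: [0.492, 0.1277, 0.0648]
ee_rot: [-0.483, -3.104, 0.0]
ft_force: [0.0, 0.3, -0.5]
finger_gap: 0.0002
finger_force: 0.0
```

>>> apply_moves --targets '[[[1, 0, 0, -0.05, 0], [1, 0, 0, -0.05, 0]]]'

```text
clock: 6.45
position: [0.492, 0.1277, 0.0643]
ee_rot: [-0.483, -3.104, 0.0]
ft_force: [0.4, -0.1, -0.5]
finger_gap: -0.0001
finger_force: 0.0
```

>>> apply_moves --targets '[[[1, 0, 0, -0.05, 0], [1, 0, 0, -0.05, 0]]]'

```text
clock: 6.65
position: [0.492, 0.1277, 0.0638]
ee_rot: [-0.483, -3.104, 0.0]
ft_force: [0.6, 1.2, -0.6]
finger_gap: -0.0001
finger_force: 0.0
```

>>> apply_moves --targets '[[[1, 0, 0, -0.05, 0], [1, 0, 0, -0.05, 0]]]'

```text
clock: 6.85
position: [0.492, 0.1277, 0.0633]
ee_rot: [-0.483, -3.104, 0.0]
ft_force: [-0.4, -0.4, 0.4]
finger_gap: 0.0003
finger_force: 0.0
```

>>> apply_moves --targets '[[[1, 0, 0, -0.05, 0], [1, 0, 0, -0.05, 0]]]'

```text
clock: 7.05
position: [0.4921, 0.1278, 0.0631]
ee_rot: [0.483, 3.104, 0.0]
ft_force: [-0.9, 0.4, 1.9]
finger_gap: 0.0001
finger_force: 1.0
```

>>> apply_moves --targets '[[[1, 0, 0, -0.05, 0], [1, 0, 0, -0.05, 0]]]'

```text
clock: 7.25
position: [0.4921, 0.1278, 0.0626]
ee_rot: [0.483, 3.104, 0.0]
ft_force: [-0.4, -0.8, 3.0]
finger_gap: 0.0004
finger_force: 1.4
```

>>> apply_moves --targets '[[[1, 0, 0, -0.2, 0], [1, 0, 0, -0.4, 0], [1, 0, 0, -0.56, 0], [1, 0, 0, -0.56, 0], [1, 0, 0, -0.56, 0], [1, 0, 0, -0.56, 0]]]'

```text
clock: 7.85
position: [0.4923, 0.1278, 0.058]
ee_rot: [0.483, 3.104, 0.001]
ft_force: [-3.0, -1.0, 11.1]
finger_gap: -0.0002
finger_force: 5.3
```

>>> apply_moves --targets '[[[1, 0, 0, -0.12, 0], [1, 0, 0, -0.12, 0], [1, 0, 0, -0.12, 0], [1, 0, 0, -0.12, 0], [1, 0, 0, -0.12, 0], [1, 0, 0, -0.12, 0], [1, 0, 0, -0.12, 0], [1, 0, 0, -0.12, 0]]]'

```text
clock: 8.65
position: [0.4923, 0.1278, 0.0571]
ee_rot: [0.483, 3.104, 0.001]
ft_force: [-3.6, -0.5, 12.0]
finger_gap: -0.0003
finger_force: 6.1
```

Yellow is hard: about 12 N at 6 mm. I still have to squeeze blue.

>>> apply_moves --targets '[[[1, 0, 0, 1.5, 0], [1, 0, 0, 3.3, 0], [1, -1, -3.7, 3.3, 0], [1, -2, -7.4, 3.3, 0], [1, -3.1, -11.0, 3.3, 0.02], [1, -3.1, -11.0, 2.2, 0.02], [1, -3.1, -11.0, 1.2, 0.02], [1, -3.1, -11.0, 1.1, 0.02]]]'

```text
clock: 9.45
position: [0.4599, 0.0189, 0.0649]
ee_rot: [-0.449, -3.106, 0.0]
ft_force: [0.8, -0.8, -0.1]
finger_gap: -0.0
finger_force: 0.0
```

>>> apply_moves --targets '[[[1, 0, 0, -0.05, 0], [1, 0, 0, -0.1, 0], [1, 0, 0, -0.1, 0]]]'

```text
clock: 9.75
position: [0.4615, 0.0185, 0.0657]
ee_rot: [0.449, 3.109, 0.0]
ft_force: [0.9, -0.6, -0.2]
finger_gap: -0.0002
finger_force: 0.0
```

>>> apply_moves --targets '[[[1, 0, 0, -0.05, 0], [1, 0, 0, -0.05, 0]]]'

```text
clock: 9.95
position: [0.4612, 0.0179, 0.0652]
ee_rot: [0.451, 3.109, 0.0]
ft_force: [-0.4, -0.5, 0.2]
finger_gap: 0.0003
finger_force: 0.0
```

>>> apply_moves --targets '[[[1, 0, 0, -0.05, 0], [1, 0, 0, -0.05, 0]]]'

```text
clock: 10.15
position: [0.461, 0.0177, 0.0646]
ee_rot: [0.452, 3.109, 0.0]
ft_force: [0.2, 0.2, -0.2]
finger_gap: 0.0003
finger_force: 0.0
```

>>> apply_moves --targets '[[[1, 0, 0, -0.05, 0], [1, 0, 0, -0.05, 0]]]'

```text
clock: 10.35
position: [0.461, 0.0177, 0.0641]
ee_rot: [-0.452, -3.109, -0.0]
ft_force: [0.5, -0.2, -0.1]
finger_gap: 0.0002
finger_force: 0.0
```

>>> apply_moves --targets '[[[1, 0, 0, -0.05, 0], [1, 0, 0, -0.05, 0]]]'

```text
clock: 10.55
position: [0.461, 0.0177, 0.0635]
ee_rot: [-0.452, -3.109, 0.0]
ft_force: [0.3, 0.7, -0.0]
finger_gap: -0.0003
finger_force: 0.0
```

>>> apply_moves --targets '[[[1, 0, 0, -0.05, 0], [1, 0, 0, -0.05, 0]]]'

```text
clock: 10.75
position: [0.461, 0.0177, 0.063]
ee_rot: [-0.452, -3.109, 0.0]
ft_force: [0.4, -1.0, -0.1]
finger_gap: -0.0001
finger_force: 0.0
```

>>> apply_moves --targets '[[[1, 0, 0, -0.05, 0], [1, 0, 0, -0.05, 0]]]'

```text
clock: 10.95
position: [0.461, 0.0177, 0.0626]
ee_rot: [-0.452, -3.109, -0.0]
ft_force: [-0.0, 0.3, 0.4]
finger_gap: 0.0002
finger_force: 0.0
```

>>> apply_moves --targets '[[[1, 0, 0, -0.05, 0], [1, 0, 0, -0.05, 0]]]'

```text
clock: 11.15
position: [0.461, 0.0177, 0.0621]
ee_rot: [-0.452, -3.109, -0.0]
ft_force: [-0.2, 0.4, -0.9]
finger_gap: 0.0002
finger_force: 0.0
```

>>> apply_moves --targets '[[[1, 0, 0, -0.05, 0], [1, 0, 0, -0.05, 0]]]'

```text
clock: 11.35
position: [0.461, 0.0177, 0.0615]
ee_rot: [-0.452, -3.109, 0.0]
ft_force: [0.1, 0.6, 0.3]
finger_gap: -0.0002
finger_force: 0.0
```

>>> apply_moves --targets '[[[1, 0, 0, -0.05, 0], [1, 0, 0, -0.05, 0]]]'

```text
clock: 11.55
position: [0.461, 0.0177, 0.061]
ee_rot: [-0.452, -3.109, -0.0]
ft_force: [0.3, 0.3, -0.1]
finger_gap: 0.0002
finger_force: 0.0
```

>>> apply_moves --targets '[[[1, 0, 0, -0.05, 0], [1, 0, 0, -0.05, 0]]]'

```text
clock: 11.75
position: [0.461, 0.0177, 0.0605]
ee_rot: [-0.452, -3.109, 0.0]
ft_force: [0.1, 0.3, -0.4]
finger_gap: 0.0001
finger_force: 0.0
```

>>> apply_moves --targets '[[[1, 0, 0, -0.05, 0], [1, 0, 0, -0.05, 0]]]'

```text
clock: 11.95
position: [0.4611, 0.0178, 0.0602]
ee_rot: [0.452, 3.109, 0.0]
ft_force: [-0.3, -0.3, 1.2]
finger_gap: 0.0
finger_force: 0.2
```

>>> apply_moves --targets '[[[1, 0, 0, -0.05, 0], [1, 0, 0, -0.05, 0]]]'

```text
clock: 12.15
position: [0.4611, 0.0177, 0.0597]
ee_rot: [0.452, 3.109, 0.0]
ft_force: [-1.2, 0.3, 1.8]
finger_gap: -0.0003
finger_force: 1.0
```

>>> apply_moves --targets '[[[1, 0, 0, -0.05, 0], [1, 0, 0, -0.05, 0]]]'

```text
clock: 12.35
position: [0.4611, 0.0177, 0.0592]
ee_rot: [0.452, 3.109, 0.0]
ft_force: [-0.6, -0.1, 2.5]
finger_gap: -0.0001
finger_force: 1.1
```

>>> apply_moves --targets '[[[1, 0, 0, -0.2, 0], [1, 0, 0, -0.4, 0], [1, 0, 0, -0.53, 0], [1, 0, 0, -0.53, 0], [1, 0, 0, -0.53, 0], [1, 0, 0, -0.53, 0], [1, 0, 0, -0.53, 0], [1, 0, 0, -0.53, 0]]]'

```text
clock: 13.15
position: [0.4612, 0.0177, 0.0539]
ee_rot: [0.452, 3.109, 0.0]
ft_force: [-0.9, 0.2, 4.2]
finger_gap: -0.0001
finger_force: 2.1
```

>>> apply_moves --targets '[[[1, 0, 0, 0, 0], [1, 0, 0, 0, 0], [1, 0, 0, 0, 0], [1, 0, 0, 0, 0]]]'

```text
clock: 13.55
position: [0.4611, 0.0177, 0.0538]
ee_rot: [0.452, 3.109, 0.0]
ft_force: [0.6, -0.1, 4.6]
finger_gap: 0.0001
finger_force: 2.1
```

Blue is soft: about 4.3 N. So yellow is the hard block. I'll go back over it with the gripper open and take a close look.

>>> apply_moves --targets '[[[1, 0, 0, 1.5, 0], [1, 0, 0, 5, 0], [-1, 0.7, 2.5, 9, 0], [-1, 1.5, 6, 10, -0.03], [-1, 2.4, 9, 10, -0.03], [-1, 3.1, 11, 10, -0.03], [-1, 3.1, 11, 10, -0.03], [-1, 3.1, 11, 10, -0.03]]]'

```text
clock: 14.35
position: [0.4914, 0.1272, 0.1529]
ee_rot: [-0.497, -3.1, 0.003]
ft_force: [0.8, -0.9, 0.4]
finger_gap: 0.0848
finger_force: 0.0
```

>>> apply_moves --targets '[[[-1, 0, 0, 0, 0], [-1, 0, 0, 0, 0], [-1, 0, 0, 0, 0]]]'

```text
clock: 14.65
position: [0.4919, 0.1265, 0.1538]
ee_rot: [-0.502, -3.101, 0.0]
ft_force: [1.3, 0.5, -1.1]
finger_gap: 0.0852
finger_force: 0.0
```

```bash
python3 - <<'E'
from h import *
from plant import monitor
s=monitor.sense(); print({k:np.round(s[k],4).tolist() for k in ("clock","position","ee_rot","ft_force","finger_gap")})
m=eyes.camera_model("wrist"); p,d=eyes.get_image("wrist"); cv2.imwrite("pics/w2.png",p); np.save("pics/w2.npy",d); np.save("pics/w2m.npy",m,allow_pickle=True)
# where the TCP, dropped to heights, appears
P=np.array(s["position"]); T=np.array(m["cam_to_world"])
for z in (P[2],.063,.03):
    c=np.linalg.inv(T)@np.r_[P[:2],z,1]; x,y,w=c[0],-c[1],-c[2]; t=np.arctan2(np.hypot(x,y),w); r=np.hypot(x,y)
    print(z,m["cx"]+m["fx"]*t*x/r,m["cy"]+m["fx"]*t*y/r)
E
```

```text
{'clock': 14.65, 'position': [0.4919, 0.1265, 0.1538], 'ee_rot': [-0.5017, -3.1012, 0.0005], 'ft_force': [1.2753, 0.5445, -1.0804], 'finger_gap': 0.0852}
0.15376861183513835 258.0739994975117 249.0388581068525
0.063 257.96664585731617 194.42569555106834
0.03 257.94365952611776 182.73206556003836
```

View pics/w2.png

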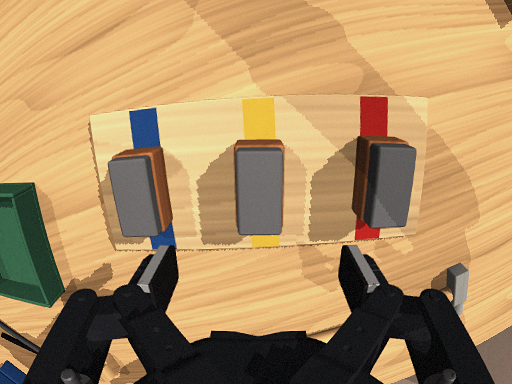

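The yellow foam spans (236–283, 148–235), so its centre is at (259.5, 191). The TCP drops at (258, 194), and the block looks square to the fingers. I'll descend and grip.

>>> apply_moves --targets '[[[-1, 0, 0, -3, 0], [-1, 0, 0, -6, 0], [-1, 0, 0, -9, 0], [-1, 0, 0, -11.5, 0], [-1, 0, 0, -13, 0], [-1, 0, 0, -13.7, 0], [-1, 0, 0, -13.7, 0], [-1, 0, 0, -13.7, 0]]]'

```text
clock: 15.5
position: [0.4929, 0.1278, 0.0176]
ee_rot: [0.499, 3.1, 0.001]
ft_force: [0.1, -0.0, -0.4]
finger_gap: 0.085
finger_force: 0.0
```

>>> apply_moves --targets '[[[0.3, 0, 0, 0, 0], [0.3, 0, 0, 0, 0], [0.3, 0, 0, 0, 0], [0.3, 0, 0, 0, 0], [0.3, 0, 0, 0, 0], [0.3, 0, 0, 0, 0], [0.3, 0, 0, 0, 0], [0.3, 0, 0, 0, 0]]]' --newtons 40

```text
clock: 16.3
position: [0.4928, 0.1279, 0.0176]
ee_rot: [0.498, 3.1, 0.001]
ft_force: [-0.7, 0.1, 6.1]
finger_gap: 0.0434
finger_force: 43.3
```

>>> apply_moves --targets '[[[0.5, 0, 0, 0.3, 0], [0.5, 0, 0, 1, 0], [0.5, 0, 0, 2, 0], [0.5, 0, 0, 2, 0], [0.5, 0, 0, 2, 0]]]'

```text
clock: 16.8
position: [0.4924, 0.1278, 0.0372]
ee_rot: [0.498, 3.101, 0.001]
ft_force: [0.2, -0.3, -1.1]
finger_gap: 0.0432
finger_force: 42.7
```

```bash
python3 - <<'E'
from h import *
p,d=eyes.get_image("scene"); cv2.imwrite("pics/s2.png",p)
m=eyes.camera_model("top"); p,d=eyes.get_image("top"); cv2.imwrite("pics/t2.png",p)
# tray checks: corners of rim from first top picture
q=cv2.imread("pics/top0.png"); H,S,V=cv2.split(cv2.cvtColor(q,cv2.COLOR_BGR2HSV))
g=((H>60)&(H<95)&(S>90)).astype(np.uint8)*255
c=max(cv2.findContours(g,cv2.RETR_EXTERNAL,cv2.CHAIN_APPROX_NONE)[0],key=cv2.contourArea)
a=cv2.approxPolyDP(c,6,True)[:,0]; print(a.tolist(),cast("top",a,.045).round(4).tolist())
E
```

```text
[[338, 197], [318, 257], [373, 275], [371, 260], [378, 261], [392, 215]] [[0.5602, -0.2062, 0.045], [0.4107, -0.1572, 0.045], [0.3708, -0.2911, 0.045], [0.4068, -0.2867, 0.045], [0.4048, -0.3037, 0.045], [0.5184, -0.3397, 0.045]]
```

View pics/s2.png

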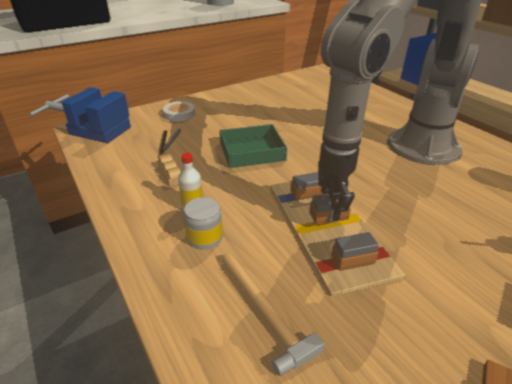

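The scene view shows the yellow block held clear of the board at about (325,208), with the red and blue blocks undisturbed. Next I'll carry it to the tray centre, about (0.4645, -0.248).

>>> apply_moves --targets '[[[0.5, 0, 0, 3, 0], [0.5, 0, 0, 6, 0], [0.5, 0, 0, 9, 0], [0.5, -0.2, -3, 9, 0], [0.5, -0.5, -7, 9, 0], [0.5, -0.8, -11, 9, 0], [0.5, -1.1, -15, 9, 0], [0.5, -1.4, -19, 9, 0]]]'

```text
clock: 17.7
position: [0.4774, -0.0637, 0.1265]
ee_rot: [-0.498, -3.101, -0.0]
ft_force: [0.6, -0.0, -1.1]
finger_gap: 0.0436
finger_force: 42.7
```

>>> apply_moves --targets '[[[0.5, -0.3, -4, 0, 0], [0.5, -0.6, -8, 0, 0], [0.5, -0.9, -12, 0, 0], [0.5, -1.1, -15, 0, 0], [0.5, -1.4, -18.6, 0, 0], [0.5, -1.4, -18.6, 0, 0], [0.5, -1.4, -18.6, 0, 0], [0.5, -1.4, -18.6, 0, 0]]]'

```text
clock: 18.5
position: [0.4641, -0.2468, 0.1263]
ee_rot: [-0.496, -3.101, -0.002]
ft_force: [-0.5, 0.4, -0.9]
finger_gap: 0.0436
finger_force: 42.6
```

```bash
python3 - <<'E'
from h import *
p,d=eyes.get_image("wrist"); cv2.imwrite("pics/w3.png",p)
E
```

```text
(no output)
```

View pics/w3.png

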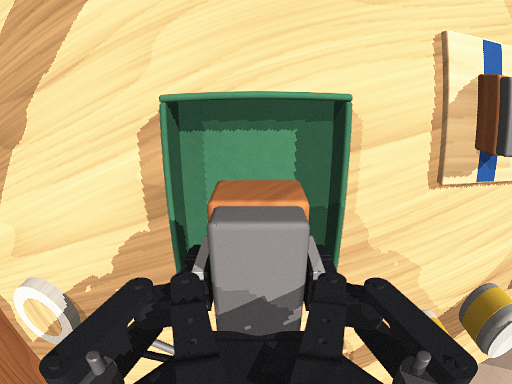

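The block is centred between the tray walls (columns 163–350) and square to them. I'll lower it, slowing down near the floor.

>>> apply_moves --targets '[[[0.5, 0, 0, -3, 0], [0.5, 0, 0, -6, 0], [0.5, 0, 0, -8.5, 0], [0.5, 0, 0, -10, 0], [0.5, 0, 0, -10.8, 0], [0.5, 0, 0, -11, 0], [0.5, 0, 0, -11, 0]]]'

```text
clock: 19.25
position: [0.4647, -0.2479, 0.0172]
ee_rot: [0.497, 3.101, 0.0]
ft_force: [0.6, 0.7, -1.1]
finger_gap: 0.0436
finger_force: 42.6
```

>>> apply_moves --targets '[[[0.5, 0, 0, -0.1, 0], [0.5, 0, 0, -0.2, 0], [0.5, 0, 0, -0.2, 0]]]'

```text
clock: 19.55
position: [0.4644, -0.2484, 0.0153]
ee_rot: [0.498, 3.101, -0.0]
ft_force: [-0.2, 1.3, -1.9]
finger_gap: 0.0435
finger_force: 42.6
```

>>> apply_moves --targets '[[[0.5, 0, 0, -0.1, 0], [0.5, 0, 0, -0.1, 0]]]'

```text
clock: 19.75
position: [0.464, -0.2483, 0.0138]
ee_rot: [0.499, 3.102, 0.0]
ft_force: [-0.5, 0.1, -1.5]
finger_gap: 0.043
finger_force: 42.6
```

>>> apply_moves --targets '[[[0.5, 0, 0, -0.1, 0], [0.5, 0, 0, -0.1, 0]]]'

```text
clock: 19.95
position: [0.464, -0.2482, 0.0127]
ee_rot: [-0.499, -3.102, -0.0]
ft_force: [-0.2, 0.9, -1.6]
finger_gap: 0.0432
finger_force: 42.6
```

>>> apply_moves --targets '[[[0.5, 0, 0, -0.1, 0], [0.5, 0, 0, -0.1, 0]]]'

```text
clock: 20.15
position: [0.4641, -0.2483, 0.0117]
ee_rot: [-0.499, -3.102, -0.0]
ft_force: [0.3, -0.2, -1.3]
finger_gap: 0.0433
finger_force: 42.7
```

>>> apply_moves --targets '[[[0.5, 0, 0, -0.05, 0], [0.5, 0, 0, -0.05, 0]]]'

```text
clock: 20.35
position: [0.4641, -0.2483, 0.0116]
ee_rot: [0.499, 3.102, 0.0]
ft_force: [-2.3, 0.6, 1.7]
finger_gap: 0.0432
finger_force: 43.0
```

>>> apply_moves --targets '[[[0.5, 0, 0, -0.05, 0], [0.5, 0, 0, -0.05, 0]]]'

```text
clock: 20.55
position: [0.4641, -0.2483, 0.0116]
ee_rot: [0.499, 3.102, 0.001]
ft_force: [-1.9, 1.5, 5.8]
finger_gap: 0.0436
finger_force: 43.6
```

It's on the floor. I'll release and rise.

>>> apply_moves --targets '[[[-0.2, 0, 0, 0.05, 0], [-0.5, 0, 0, 0.05, 0], [-0.6, 0, 0, 0.05, 0], [-0.6, 0, 0, 0.05, 0], [-0.6, 0, 0, 0.05, 0], [-0.6, 0, 0, 0.05, 0]]]'

```text
clock: 21.15
position: [0.464, -0.2483, 0.0112]
ee_rot: [-0.499, -3.102, 0.0]
ft_force: [0.4, -0.0, -0.1]
finger_gap: 0.0683
finger_force: 0.0
```

>>> apply_moves --targets '[[[-0.6, 0, 0, 1, 0], [-0.6, 0, 0, 3, 0], [-0.6, 0, 0, 6, 0], [-0.6, 0, 0, 10, 0], [-0.6, 0, 0, 14, 0], [-0.6, 0, 0, 17, 0], [-0.6, 0, 0, 17, 0], [-0.6, 0, 0, 17, 0]]]'

```text
clock: 21.95
position: [0.4644, -0.2485, 0.1824]
ee_rot: [0.498, 3.1, -0.0]
ft_force: [0.6, 0.6, -1.1]
finger_gap: 0.0684
finger_force: 0.0
```

```bash
python3 - <<'E'
from h import *
p,d=eyes.get_image("wrist"); q,_=eyes.get_image("scene")
cv2.imwrite("pics/f.png",np.hstack([cv2.resize(p,(400,300)),cv2.resize(q,(400,300))]))
E
```

```text
(no output)
```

View pics/f.png

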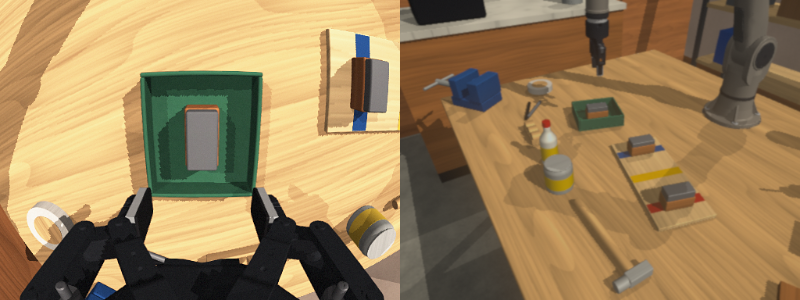

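The block stands upright in the middle of the tray, at about (201,138) in the wrist view. The red and blue blocks are still on their marks, the bystanders haven't moved, and the gripper is clear.

```bash
python3 -c "
from plant import hand_in; print(hand_in())"
```

```text
the job is handed in; nothing more can be done
None
```

I squeezed the blocks in order red, yellow, blue; yellow was the hard one (about 12 N at 6 mm, against 4 to 5 N for the others), and it now stands upright in the green tray, with the job handed in at about 22 s.

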